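# Sort the baking moulds into their nests

### The arm

A 6-joint arm with a two-finger parallel gripper is mounted at the origin on a cart in front of the work surface, level with it; the furniture and walls round the work are solid. World frame = base frame: x ahead of the robot, y to its left, z up, the work surface at z = 0. Lengths are in mm, angles in rad, forces in N, time in s.
With the tool pointing down it reaches from about 275 to 725 mm from the base axis. Payload 15.9 kg.
Tool frame: the origin (TCP) lies midway between the tips of the shut fingers; the grasp point (between the pads) lies 19 mm behind it; z points along the fingers, y is the line along which they close (so a half turn about z gives the same grasp; the last joint's range is limited). The gripper opens to 85 mm and grips with 20 to 120 N. Pads are 22 mm wide; open, the fingers measure 114 mm over their backs; the gripper's body (76 mm by 85 mm) begins 54 mm behind the grasp point. The pads swing forward as they close: fully open they stand 13 mm farther back than shut.
Start: joints at [-1.252, 0.213, -0.034, 1.323, 0, 1.571], TCP at [156.707, -474.793, 231.306] pointing down, gripper open.
Joint ranges: [-2.98, 2.98], [-0.74, 1.72], [-1.14, 1.35], [-2.1, 2.04], [-1.57, 1.44], [-3.14, 3.14]. Speed limits (rad/s): [1.89, 1.89, 2.39, 2.57, 3.14, 3.14].

### API

Orientations are given as a unit quaternion [x, y, z, w].
In Python, from station import bot gives the robot as it stands.
- The arm moves only by the shell command python3 -m creep 'ROWS' [FORCE]. ROWS is JSON, a list that holds one entry, the list of rows, each a list of 7 numbers: the closure, from 0 (fully open) to 1 (shut), then the shift along the world's x, y, z in units of 30 mm (1.0 is 30 mm), then the turn, a rotation vector about the world's x, y, z in degrees. A call has 1 to 20 rows; each row is the pose to reach, as a shift and turn from the pose commanded when the call began; what a row does not reach only later rows make up. A row lasts 1/12 s, in which the tool goes at most 41.7 mm and 7.16 degrees, less where a joint would pass 70% of its speed; a pose out of reach is approached as far as the arm can. A call with a gripper value outside its range is refused whole. The fingers move at their own pace and stop on an object; FORCE is the grip in N (left out, the last holds). Time passes only in rows, so rows that repeat a pose let the fingers close. It gives the time, the measured TCP pose, the force, the opening and the grip force at its end, in the units of the state.
- bot.sense(): the state, without advancing time (a new reading comes with each control period).
- bot.camera(name): name is "scene" or "top" or "wrist"; returns a dict with "color" (400x640x3 uint8, red, green, blue), "fx", "fy", "cx", "cy" (pixels), "R" (3x3) and "t" (3): a world point X has camera coordinates R X + t. Camera axes: x right, y down, z forward; pixel columns grow to the right and rows downward; lengths in mm; the calibration is good to about 2 mm. A picture is of the moment at which its call begins. There is no depth.
- bot.hand_in(): hands the job in; it is judged then, once.
Trained networks look in a picture, given as the dict that the camera call returned (one of the last four; its "shot" number tells which), for a name from the list of things; names that differ only in an ending like _2 or _b are one class to them, and where a whole thing is asked for, a point or a joint stands for the part that bears it (a point fixed in the world has none). Each returns a list of dicts, best first, with "score" (0 to 1); they miss things now and then, are a little off and sometimes report something else, mostly with a low value. They report only what shows in the picture. A call takes as long as a camera call.
- bot.silhouettes(picture, label): "mask" (400x640 bool, what is visible of it) and "box" ([left, top, width, height] in pixels, round what is visible of it).
The state is a dict: "clock": time; "qpos": joint angles; "joint_velocities": joint speeds; "joint_torque": joint torques, N m; "ee_pos": TCP position; "tcp_rot": TCP orientation; "force": force on the tool from outside, world axes, zero at the start; "wrist_torque": the same for the moment, N m; "width": finger opening in mm; "grasp_force": force on a finger pad.
Only numpy, scipy, OpenCV 4.12 (cv2) and the standard library are available. Lean on these libraries where they do the work, as an engineer would, in place of code of your own. Each camera call takes 0.05 s, during which the arm holds its last target. There are 200 camera calls.

### The job

Five clean baking moulds are standing mixed up on the table. Put each one away upright into the mould of its own shape and size on the tray, nested fully home, so that both small plain round ones end up in one stack. Leave the moulds on the tray standing where they are.

Things in the scene. Friction and masses are not known exactly. Their poses are not given: they have to be found in the camera images.
- fluted: Loose large round baking mould with a fluted (scalloped) wall, 68 mm across the rim, 36 mm high, tapering to a foot 38 mm across; on the table in front of the tray. Dark steel, wall 1.6 mm; top 8.5 mm is an upright band: grip that from outside with 8 mm of fingertip. Origin: centre of underside, z up.
- round_a: Loose small plain round baking mould, 52 mm across the rim, 30 mm high, tapering to a foot 26 mm across; one of two alike; on the table in front of the tray. Dark steel, wall 1.6 mm; top 8.5 mm is an upright band: grip that from outside with 8 mm of fingertip. Origin: centre of underside, z up.
- loaf: Loose oblong loaf-shaped baking mould with rounded corners, 88 mm (along its x axis) x 50 mm (along its y axis) at the rim, 32 mm high, tapering to a foot 66 x 28 mm; on the table in front of the tray. Dark steel, wall 1.6 mm; top 8.5 mm is an upright band: grip that from outside with 8 mm of fingertip. Origin: centre of underside, z up.
- square: Loose square baking mould with rounded corners, 56 x 56 mm at the rim, 32 mm high, tapering to a foot 34 x 34 mm; x and y axes along its sides; on the table in front of the tray. Dark steel, wall 1.6 mm; top 8.5 mm is an upright band: grip that from outside with 8 mm of fingertip. Origin: centre of underside, z up.
- round_b: Loose small plain round baking mould, 52 mm across the rim, 30 mm high, tapering to a foot 26 mm across; one of two alike; on the table in front of the tray. Dark steel, wall 1.6 mm; top 8.5 mm is an upright band: grip that from outside with 8 mm of fingertip. Origin: centre of underside, z up.
- home_fluted: The one large round baking mould with a fluted (scalloped) wall, 68 mm across the rim, 36 mm high, tapering to a foot 38 mm across; it stands loose on the tray. Origin: centre of underside, z up. Inner floor 10 mm above it: a mould of its kind nested home rests there, origin 10 mm above this one's (a second 20 mm), sides parallel.
- home_round: The one small plain round baking mould, 52 mm across the rim, 30 mm high, tapering to a foot 26 mm across; it stands loose on the tray. Origin: centre of underside, z up. Inner floor 10 mm above it: a mould of its kind nested home rests there, origin 10 mm above this one's (a second 20 mm), sides parallel.
- home_square: The one square baking mould with rounded corners, 56 x 56 mm at the rim, 32 mm high, tapering to a foot 34 x 34 mm; x and y axes along its sides; it stands loose on the tray. Origin: centre of underside, z up. Inner floor 10 mm above it: a mould of its kind nested home rests there, origin 10 mm above this one's (a second 20 mm), sides parallel.
- home_loaf: The one oblong loaf-shaped baking mould with rounded corners, 88 mm (along its x axis) x 50 mm (along its y axis) at the rim, 32 mm high, tapering to a foot 66 x 28 mm; it stands loose on the tray. Origin: centre of underside, z up. Inner floor 10 mm above it: a mould of its kind nested home rests there, origin 10 mm above this one's (a second 20 mm), sides parallel.
- tray: Long shallow steel tray, 140 mm (its x axis) x 460 mm (its y axis), fixed, at the back of the table. Rim 13 mm high, floor 2 mm above the table. Origin: centre of its underside. The four standing moulds are in one row along it, about 112 mm apart, in any order. A tall oven stands left of its back half, a board 40 mm high behind it.

How it is judged (in metres and radians):
At the end, for the whole second after the job is handed in: Each loose mould is nested in its own kind: centre within 8 mm, upright within 0.15 rad, underside 7 to 15 mm above the tray mould's (second small round one 16 to 26 mm). Tray moulds moved under 30 mm, lean under 0.1 rad. All released and at rest (under 0.02 m/s) (horizontal distance between fluted and home_fluted below 0.008 m and angle between each of fluted, square, loaf, round_a, round_b's own z axis and vertical below 0.15 rad and z of fluted in the frame of home_fluted between 0.007 and 0.015 m and horizontal distance between square and home_square below 0.008 m and z of square in the frame of home_square between 0.007 and 0.015 m and horizontal distance between loaf and home_loaf below 0.008 m and z of loaf in the frame of home_loaf between 0.007 and 0.015 m and horizontal distance between each of round_a, round_b and home_round below 0.008 m and ((z of round_a in the frame of home_round between 0.007 and 0.015 m and z of round_b in the frame of home_round between 0.016 and 0.026 m) or (z of round_b in the frame of home_round between 0.007 and 0.015 m and z of round_a in the frame of home_round between 0.016 and 0.026 m)) and distance of each of home_fluted, home_round, home_square, home_loaf from where it was at the start of the episode below 0.03 m and angle between each of home_fluted, home_round, home_square, home_loaf's own z axis and vertical below 0.1 rad and linear speed of each of fluted, round_a, loaf, square, round_b, home_fluted, home_round, home_square, home_loaf below 0.02 m/s); the robot touches nothing.
It also fails if it takes over 115 s, if anything falls off the work surface, if the arm or the gripper's body presses on something with over 40 N, if the wrist force passes 120 N, or if a joint passes its speed limit or range.

## Working session

There is one attempt and no reset: what is moved stays moved. The work goes in short steps, Python scripts to look and compute and a shell command to move; the robot and the scene stay as the last step left them, time stands still between calls to the robot, and variables do not carry over. Pictures are saved under pics/ and viewed, at most 16 in all, crops included, and the job is handed in when it is done.

```bash
ls; mkdir -p pics; python3 - <<'E'
from station import bot
import cv2
s=bot.sense();print({k:s[k] for k in('clock','ee_pos','tcp_rot','width','force')})
for n in('scene','top'):
    p=bot.camera(n);cv2.imwrite(f'pics/{n}0.png',p['color'][:,:,::-1]);print(n,p['fx'],p['cx'],p['cy'],p['R'],p['t'])
    for l in('fluted','round_a','loaf','square','home_fluted','home_round','home_square','home_loaf','tray'):
        print(l,[(round(d['score'],2),d['box']) for d in bot.silhouettes(p,l)][:4])
E
```

```text
pics
{'clock': 0.0, 'ee_pos': array([ 156.6157427 , -474.48048224,  230.81829963]), 'tcp_rot': array([ 9.87322042e-01,  1.58728923e-01, -8.39714701e-05, -5.54704608e-04]), 'width': 85.45715341450162, 'force': array([ 0.15781631, -1.48023566, -0.07733875])}
scene 398.8056843724224 325.27641752463046 199.07832839913027 [[-0.91640751 -0.40012834  0.00972541]
 [-0.32375487  0.72676615 -0.60580009]
 [ 0.23532969 -0.5583084  -0.79555746]] [465.14277867 177.11593388 881.21397301]
fluted []
round_a [(0.78, [344.7, 203.9, 18.3, 17.3]), (0.6, [344.7, 167.1, 14.7, 13.3]), (0.32, [209.1, 123.9, 136.1, 149.0]), (0.28, [294.3, 224.2, 31.6, 27.7])]
loaf [(0.66, [374.3, 139.4, 34.2, 21.2])]
square [(0.92, [295.1, 226.4, 32.4, 28.3])]
home_fluted [(0.78, [281.3, 156.3, 22.7, 24.5])]
home_round [(0.82, [301.4, 133.1, 18.2, 18.0]), (0.28, [295.9, 228.7, 28.9, 25.2])]
home_square [(0.74, [234.6, 222.3, 26.8, 25.4])]
home_loaf [(0.77, [248.5, 185.2, 42.0, 29.8])]
tray [(0.73, [208.7, 124.6, 136.2, 147.5])]
top 513.8565136236739 312.9768575572405 200.2877953133246 [[ 0.02130178 -0.99974231  0.00784523]
 [-0.9810427  -0.02241387 -0.19249115]
 [ 0.19261739 -0.0035961  -0.98126735]] [-28.90737332 533.43317262 946.52010144]
fluted [(0.64, [168.5, 249.6, 33.1, 32.8])]
round_a [(0.84, [343.8, 216.1, 27.5, 25.9]), (0.71, [281.5, 242.0, 30.9, 25.1])]
loaf [(0.62, [401.2, 240.9, 40.1, 47.1])]
square [(0.6, [222.2, 202.6, 37.4, 36.2])]
home_fluted [(0.8, [317.1, 141.7, 31.6, 30.7]), (0.39, [193.2, 125.2, 230.0, 69.2])]
home_round [(0.6, [380.7, 146.6, 20.6, 27.2])]
home_square [(0.78, [206.8, 139.5, 32.1, 34.1])]
home_loaf [(0.76, [265.1, 134.7, 24.9, 41.9]), (0.36, [317.0, 141.5, 31.8, 30.2])]
tray [(0.88, [186.8, 127.4, 236.8, 67.7])]
```

```bash
python3 - <<'E'
import cv2
p=cv2.imread('pics/top0.png');cv2.imwrite('pics/top0c.png',cv2.resize(p[110:300,140:460],None,fx=2.5,fy=2.5,interpolation=cv2.INTER_CUBIC))
E
```

```text
(no output)
```

View pics/top0c.png

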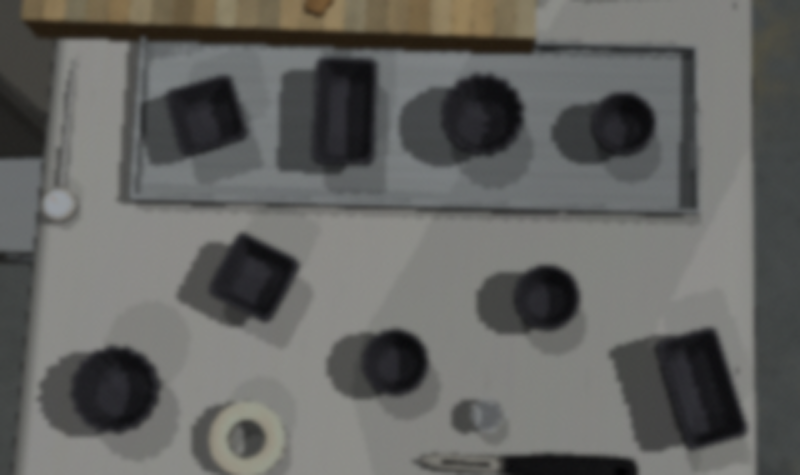

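View pics/scene0.png

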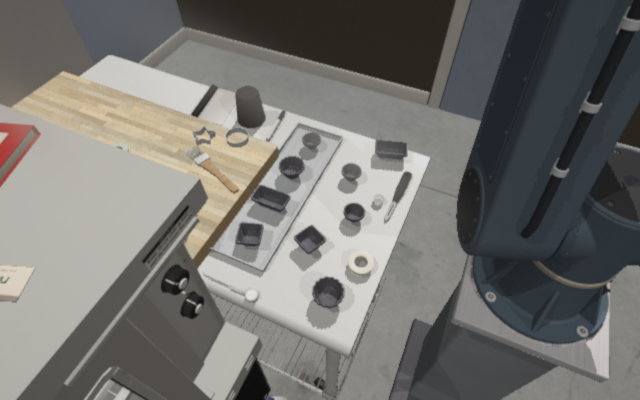

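```bash
cat > h.py <<'E'
import numpy as np,cv2
from scipy.optimize import minimize
from station import bot
def proj(p,X):
    c=np.asarray(X)@p['R'].T+p['t'];return np.c_[p['fx']*c[:,0]/c[:,2]+p['cx'],p['fy']*c[:,1]/c[:,2]+p['cy']]
def back(p,u,v,z):
    d=p['R'].T@np.array([(u-p['cx'])/p['fx'],(v-p['cy'])/p['fy'],1]);o=-p['R'].T@p['t'];return o+d*(z-o[2])/d[2]
DIM={'fluted':(68,68,36,38,38,34),'round':(52,52,30,26,26,26),'square':(56,56,32,34,34,9),'loaf':(88,50,32,66,28,9)}
def outl(w,h,r):
    t=np.linspace(0,2*np.pi,72,endpoint=False);c=np.c_[np.cos(t),np.sin(t)]
    return c*r+np.sign(np.round(c,9))*np.array([w/2-r,h/2-r])
def model(k,x,y,a,z0):
    w,h,H,fw,fh,r=DIM[k];R=np.array([[np.cos(a),-np.sin(a)],[np.sin(a),np.cos(a)]])
    o=outl(w,h,r)@R.T+[x,y];f=outl(fw,fh,min(r,fw/2,fh/2))@R.T+[x,y]
    return np.vstack([np.c_[q,np.full(len(q),z+z0)] for q,z in((o,H),(o,H-8.5),(f,0))])
def fit(p,k,m,z0,a0=None,S=8):
    """m: bool mask; fits x,y,yaw by overlap"""
    n=cv2.moments(m.astype('u1'));u,v=n['m10']/n['m00'],n['m01']/n['m00'];b=back(p,u,v,z0+DIM[k][2]*.8)
    ys,xs=np.where(m);l,t=max(xs.min()-12,0),max(ys.min()-12,0);r,bt=xs.max()+13,ys.max()+13
    M=cv2.resize(m[t:bt,l:r].astype('f4'),None,fx=S,fy=S,interpolation=cv2.INTER_LINEAR)>.5
    def c(q):
        h=cv2.convexHull(((proj(p,model(k,*q,z0))-[l-.5,t-.5])*S-.5).astype('f4')).round().astype('i4')
        I=np.zeros(M.shape,'u1');cv2.fillPoly(I,[h],1);I=I>0
        return 1-(I&M).sum()/(I|M).sum()
    A=[0] if k in('fluted','round') else np.linspace(0,np.pi if k=='loaf' else np.pi/2,6,endpoint=False)
    if a0 is not None:A=[a0]
    best=min((minimize(c,[b[0],b[1],a],method='Nelder-Mead',options=dict(initial_simplex=[[b[0],b[1],a],[b[0]+6,b[1],a],[b[0],b[1]+6,a],[b[0],b[1],a+.25]])) for a in A),key=lambda s:s.fun)
    return best.x,1-best.fun
def dark(p,box,th=50,pad=4):
    l,t,w,h=[int(q) for q in box];g=p['color'].max(2)<th;m=np.zeros(g.shape,bool)
    sl=np.s_[max(t-pad,0):t+h+pad,max(l-pad,0):l+w+pad];m[sl]=g[sl]
    n,L,st,_=cv2.connectedComponentsWithStats(m.astype('u1'));return L==1+st[1:,4].argmax()
E
python3 - <<'E'
from h import *
p=bot.camera('top')
tm=None
for l,n in (('fluted',1),('round_a',2),('loaf',1),('square',1),('home_fluted',1),('home_round',1),('home_square',1),('home_loaf',1)):
    k=l.replace('home_','').replace('_a','')
    for d in bot.silhouettes(p,l)[:n]:
        z0=2 if 'home' in l else 0
        for nm,m in(('net',d['mask']),('drk',dark(p,d['box'],48))):
            q,s=fit(p,k,m,z0);print(l,nm,round(d['score'],2),q[:2].round(1),np.degrees(q[2]).round(1),'iou',round(s,3),m.sum())
E
```

```text
fluted net 0.88 [403.3 226.8] 10.9 iou 0.941 965
fluted drk 0.88 [406.  226.3] 4.9 iou 0.801 819
round_a net 0.57 [ 484.8 -106.6] 15.2 iou 0.947 536
round_a drk 0.57 [ 482.6 -106.2] 2.3 iou 0.863 485
round_a net 0.57 [431.1  12.1] -3.7 iou 0.953 565
round_a drk 0.57 [429.9  11.7] 1.6 iou 0.855 489
loaf net 0.59 [634.9 -54.2] 154.6 iou 0.636 870
loaf drk 0.59 [635.3 -60. ] 124.8 iou 0.613 764
square net 0.69 [494.8 123. ] 63.3 iou 0.965 795
square drk 0.69 [493.9 123.9] 59.1 iou 0.799 648
home_fluted net 0.65 [630.4 -53.8] 19.1 iou 0.944 859
home_fluted drk 0.65 [627.5 -53.4] 13.9 iou 0.841 764
home_round net 0.79 [ 626.9 -168.1] 7.1 iou 0.97 529
home_round drk 0.79 [ 624.7 -167.8] 13.3 iou 0.887 494
home_square net 0.92 [626.  169.7] 22.4 iou 0.888 686
home_square drk 0.92 [625.1 168.3] 23.2 iou 0.813 627
home_loaf net 0.86 [632.2  57.4] 1.0 iou 0.965 1057
home_loaf drk 0.86 [630.1  56. ] 182.8 iou 0.798 855
```

```bash
python3 -m creep '[[[0,0.8,1,1,0,0,7],[0,1.6,2,2,0,0,14],[0,2.4,3,2.5,0,0,21],[0,3.2,4,2.5,0,0,28],[0,4,5,2.5,0,0,35],[0,4.8,6,2.5,0,0,42],[0,5.6,7,2.5,0,0,49],[0,6.4,8,2.5,0,0,56],[0,7.2,9,2.5,0,0,63],[0,8,10,2.5,0,0,70],[0,8.8,11.2,2.5,0,0,71.7],[0,9.6,12.4,2.5,0,0,71.7],[0,9.8,13,2.5,0,0,71.7],[0,9.8,13,2.5,0,0,71.7],[0,9.8,13,2.5,0,0,71.7],[0,9.8,13,2.5,0,0,71.7]]]' 40
python3 - <<'E'
from h import *
s=bot.sense();print(s['ee_pos'],s['tcp_rot'],s['qpos'],s['joint_velocities'].round(3))
p=bot.camera('wrist');cv2.imwrite('pics/w1.png',p['color'][:,:,::-1]);print(p['fx'],p['R'].round(3),-p['R'].T@p['t'])
E
```

```text
clock: 2.78
ee_pos: [450.5, -85.2, 306.3]
tcp_rot: [0.707, 0.707, -0.0, 0.0]
force: [0.4, 0.0, -0.7]
width: 85.4
grasp_force: 0.0
[450.47864003 -85.15040296 306.31134961] [ 7.07240926e-01  7.06972597e-01 -1.40233728e-04  2.98009680e-05] [-1.86635320e-01  1.27041294e-01  5.04338297e-02  1.49429776e+00
 -2.65247769e-04  1.38454050e+00] [-0.023 -0.005 -0.003  0.001  0.     0.001]
283.5927566172175 [[ 1.    -0.    -0.001]
 [-0.    -0.952  0.306]
 [-0.001 -0.306 -0.952]] [451.56712685  -6.3406151  447.60404172]
```

View pics/w1.png

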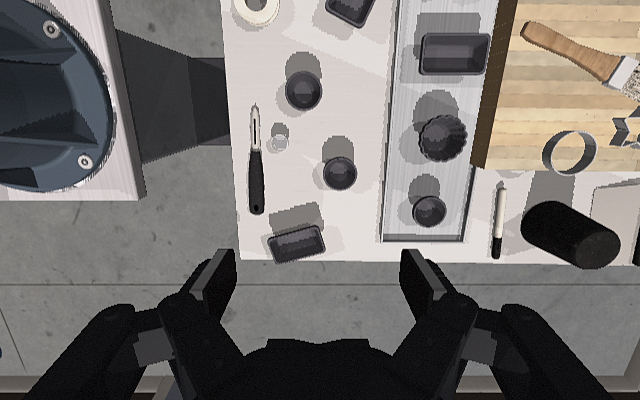

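```bash
cat > meas.py <<'E'
from h import *
import sys
def run(p,names,n=None):
    for l in names:
        k=l.replace('home_','').replace('_a','');z0=2 if 'home' in l else 0
        for d in bot.silhouettes(p,l)[:2]:
            m=d['mask'];q,s=fit(p,k,m,z0);print(l,round(d['score'],2),d['box'],q[:2].round(1),np.degrees(q[2]).round(1),'iou',round(s,3))
if __name__=='__main__':
    p=bot.camera('wrist');run(p,sys.argv[1:])
    if 1: cv2.imwrite('pics/last.png',p['color'][:,:,::-1])
E
python3 meas.py round_a loaf home_round home_fluted home_loaf
python3 -m creep '[[[0,0,1.3,0,0,0,0],[0,0,2.6,0,0,0,0],[0,0,3.9,0,0,0,0],[0,0,5,0,0,0,0],[0,0,5,0,0,0,0],[0,0,5,0,0,0,0]]]'
python3 meas.py square fluted home_square home_loaf; cp pics/last.png pics/w2.png
```

```text
round_a 0.68 [321.8, 156.9, 37.3, 31.2] [ 484.8 -106.4] 9.2 iou 0.976
round_a 0.57 [283.9, 73.9, 38.9, 35.8] [431.3  11.1] -1.1 iou 0.976
loaf 0.8 [268.5, 230.8, 56.7, 31.8] [ 415.3 -226.9] 196.2 iou 0.942
home_round 0.55 [415.3, 195.9, 30.6, 31.3] [ 627.  -167.6] 21.1 iou 0.961
home_fluted 0.95 [420.9, 115.4, 47.0, 47.9] [630.3 -53.8] 16.5 iou 0.957
home_loaf 0.68 [418.8, 32.9, 74.2, 41.4] [632.3  57.2] -0.6 iou 0.978
home_loaf 0.29 [268.7, 227.7, 54.9, 35.6] [ 415.9 -225.1] 17.5 iou 0.958
clock: 3.63
ee_pos: [450.6, 66.4, 306.3]
tcp_rot: [0.706, 0.708, -0.0, -0.0]
force: [-0.6, -0.3, -0.4]
width: 85.2
grasp_force: 0.0
square 0.79 [326.8, 95.1, 49.7, 50.0] [495.9 124.2] 63.8 iou 0.977
fluted 0.88 [255.6, 8.4, 53.8, 62.6] [405.9 226.3] 12.8 iou 0.953
fluted 0.41 [421.3, 62.8, 49.3, 51.7] [625.1 167.9] 15.2 iou 0.807
home_square 0.75 [421.7, 59.3, 46.9, 53.3] [626.1 168.7] 108.8 iou 0.973
home_loaf 0.76 [408.3, 149.4, 65.2, 34.6] [632.2  57.4] 0.1 iou 0.981
```

View pics/w2.png

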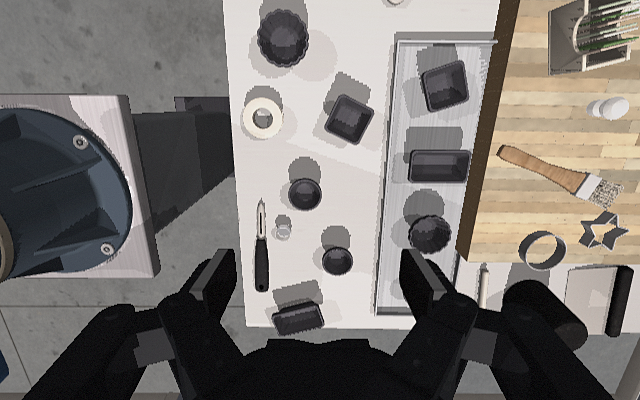

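```bash
python3 -m creep '[[[0,-0.4,-0.9,-1.2,0,0,0],[0,-0.65,-1.8,-2.4,0,0,0],[0,-0.65,-1.8,-3.7,0,0,0],[0,-0.65,-1.8,-5,0,0,0],[0,-0.65,-1.8,-6.3,0,0,0],[0,-0.65,-1.8,-7.5,0,0,0],[0,-0.65,-1.8,-8.5,0,0,0],[0,-0.65,-1.8,-9.2,0,0,0],[0,-0.65,-1.8,-9.64,0,0,0],[0,-0.65,-1.8,-9.64,0,0,0],[0,-0.65,-1.8,-9.64,0,0,0],[1,-0.65,-1.8,-9.64,0,0,0],[1,-0.65,-1.8,-9.64,0,0,0],[1,-0.65,-1.8,-9.64,0,0,0],[1,-0.65,-1.8,-9.64,0,0,0],[1,-0.65,-1.8,-9.64,0,0,0],[1,-0.65,-1.8,-9.64,0,0,0],[1,-0.65,-1.8,-9.64,0,0,0]]]' 30
python3 - <<'E'
from h import *
p=bot.camera('wrist');cv2.imwrite('pics/g1.png',cv2.resize(p['color'][200:400,140:500,::-1],None,fx=2,fy=2))
E
```

```text
clock: 5.38
ee_pos: [432.1, 11.1, 18.4]
tcp_rot: [0.707, 0.707, 0.001, 0.001]
force: [-3.7, -2.2, 14.4]
width: 51.2
grasp_force: 28.5
```

View pics/g1.png

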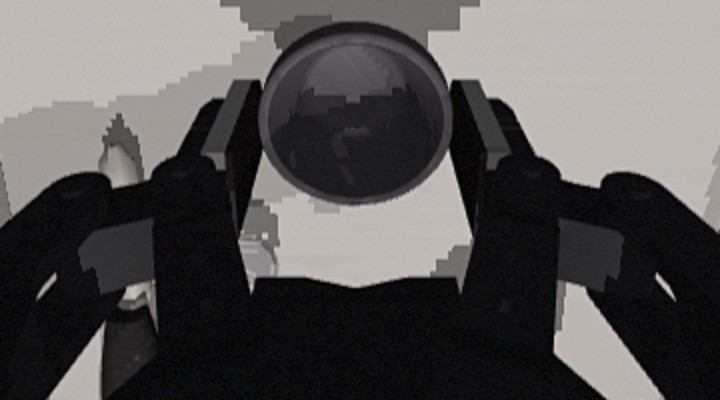

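```bash
python3 -m creep '[[[1,0,0,0.6,0,0,0],[1,0,0,1.6,0,0,0],[1,0.3,-0.3,2.7,0,0,0],[1,1.2,-1.1,3,0,0,0],[1,2.1,-1.9,3,0,0,0],[1,3,-2.7,3,0,0,0],[1,3.9,-3.5,3,0,0,0],[1,4.8,-4.3,3,0,0,0],[1,5.7,-5.1,3,0,0,0],[1,6.3,-5.7,3,0,0,0],[1,6.53,-5.97,3,0,0,0],[1,6.53,-5.97,2.6,0,0,0],[1,6.53,-5.97,2.2,0,0,0],[1,6.53,-5.97,2.2,0,0,0],[1,6.53,-5.97,2.2,0,0,0]]]' 30
python3 - <<'E'
from h import *
s=bot.sense();print(s['ee_pos'],s['force'])
p=bot.camera('wrist');cv2.imwrite('pics/g2.png',cv2.resize(p['color'][120:400,120:520,::-1],None,fx=2,fy=2))
from meas import run
E
```

```text
clock: 6.68
ee_pos: [626.8, -167.8, 83.3]
tcp_rot: [0.707, 0.707, -0.0, -0.0]
force: [-0.3, -0.2, 0.4]
width: 51.6
grasp_force: 32.0
[ 626.79582563 -167.77656231   83.27938625] [-0.3021045  -0.22708281  0.38651758]
```

View pics/g2.png

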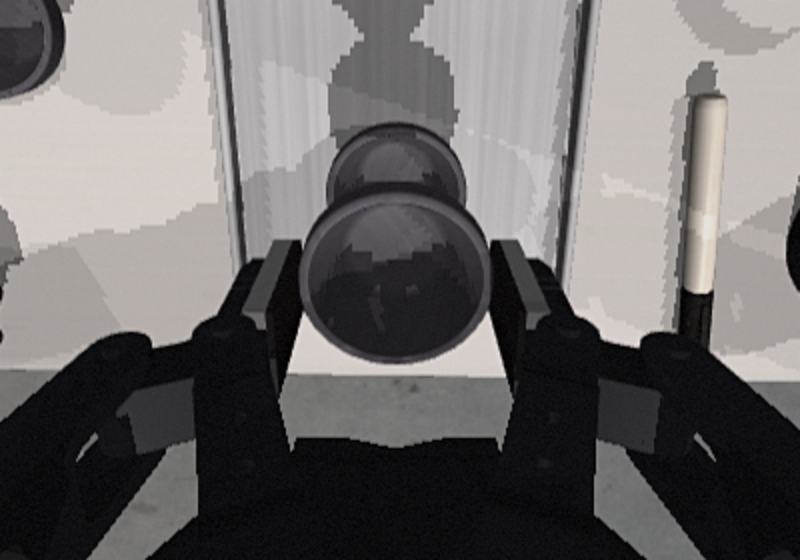

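```bash
python3 -m creep '[[[1,0,0,-0.6,0,0,0],[1,0,0,-1.1,0,0,0],[1,0,0,-1.4,0,0,0],[1,0,0,-1.6,0,0,0],[1,0,0,-1.72,0,0,0],[1,0,0,-1.72,0,0,0],[1,0,0,-1.72,0,0,0]]]' 30; python3 -m creep '[[[0.15,0,0,0,0,0,0],[0.15,0,0,0,0,0,0],[0.15,0,0,0,0,0,0],[0.15,0,0,0.3,0,0,0],[0.15,0,0,1.2,0,0,0],[0.15,0,0,2.4,0,0,0],[0,0,0,3,0,0,0],[0,0,0,3,0,0,0]]]'
python3 - <<'E'
from h import *
p=bot.camera('wrist');cv2.imwrite('pics/g3.png',cv2.resize(p['color'][100:340,170:470,::-1],None,fx=2,fy=2))
E
```

```text
clock: 7.32
ee_pos: [627.4, -167.9, 32.2]
tcp_rot: [0.707, 0.707, 0.0, 0.0]
force: [-0.1, 0.2, -0.4]
width: 51.3
grasp_force: 32.0
clock: 7.98
ee_pos: [629.3, -168.5, 127.3]
tcp_rot: [0.707, 0.707, 0.002, 0.003]
force: [0.4, 0.0, -0.1]
width: 85.6
grasp_force: 0.0
```

View pics/g3.png

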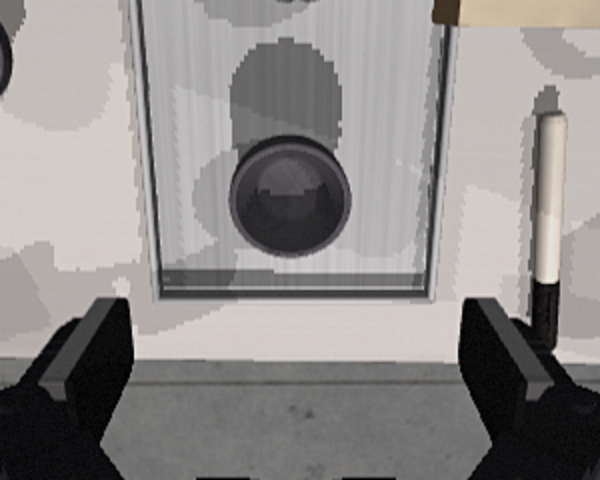

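```bash
python3 -m creep '[[[0,-1.2,0.5,0,0,0,0],[0,-2.4,1,0,0,0,0],[0,-3.6,1.5,0,0,0,0],[0,-4.4,1.9,-0.4,0,0,0],[0,-4.74,2.04,-1.2,0,0,0],[0,-4.74,2.04,-2.2,0,0,0],[0,-4.74,2.04,-3,0,0,0],[0,-4.74,2.04,-3.48,0,0,0],[0,-4.74,2.04,-3.48,0,0,0],[0,-4.74,2.04,-3.48,0,0,0],[1,-4.74,2.04,-3.48,0,0,0],[1,-4.74,2.04,-3.48,0,0,0],[1,-4.74,2.04,-3.48,0,0,0],[1,-4.74,2.04,-3.48,0,0,0],[1,-4.74,2.04,-3.48,0,0,0],[1,-4.74,2.04,-3.48,0,0,0],[1,-4.74,2.04,-3.48,0,0,0]]]' 30
python3 -m creep '[[[1,0,0,0.6,0,0,0],[1,0,0,1.6,0,0,0],[1,0.4,-0.2,2.7,0,0,0],[1,1.6,-0.7,3,0,0,0],[1,2.8,-1.2,3,0,0,0],[1,4,-1.7,3,0,0,0],[1,4.74,-2.04,3,0,0,0],[1,4.74,-2.04,3,0,0,0],[1,4.74,-2.04,2.5,0,0,0],[1,4.74,-2.04,2.5,0,0,0],[1,4.74,-2.04,2.5,0,0,0]]]'
python3 meas.py round_a home_round
```

```text
clock: 9.45
ee_pos: [485.7, -106.9, 18.5]
tcp_rot: [0.707, 0.707, 0.001, 0.001]
force: [-3.5, 0.3, 11.9]
width: 51.8
grasp_force: 28.8
clock: 10.37
ee_pos: [626.3, -167.6, 92.0]
tcp_rot: [0.707, 0.707, -0.0, -0.001]
force: [-0.1, 0.3, 0.0]
width: 51.6
grasp_force: 31.6
round_a 0.58 [282.1, 183.8, 74.7, 42.2] [ 628.  -170.1] 16.5 iou 0.552
home_round 0.58 [296.9, 179.5, 44.9, 12.1] [ 628.8 -119.9] -39.9 iou 0.091
```

```bash
python3 -m creep '[[[1,0,0,-0.6,0,0,0],[1,0,0,-1.1,0,0,0],[1,0,0,-1.4,0,0,0],[1,0,0,-1.6,0,0,0],[1,0,0,-1.7,0,0,0],[1,0,0,-1.7,0,0,0],[1,0,0,-1.7,0,0,0]]]' 30; python3 -m creep '[[[0.15,0,0,0,0,0,0],[0.15,0,0,0,0,0,0],[0.15,0,0,0,0,0,0],[0.15,0,0,0.3,0,0,0],[0.15,0,0,1.2,0,0,0],[0.15,0,0,2.4,0,0,0],[0,0,0,3,0,0,0],[0,0,0,3,0,0,0],[0,0,0,3,0,0,0]]]'
python3 - <<'E'
from h import *
p=bot.camera('wrist');cv2.imwrite('pics/g4.png',cv2.resize(p['color'][100:340,170:470,::-1],None,fx=2,fy=2))
for l in('round_a','home_round'):
  for d in bot.silhouettes(p,l)[:1]:
    for z in (2,12,22):
      q,s=fit(p,'round',d['mask'],z);print(l,z,q[:2].round(1),s.round(3))
E
```

```text
clock: 11.1
ee_pos: [627.5, -168.0, 41.8]
tcp_rot: [0.707, 0.707, 0.0, 0.0]
force: [-0.5, 0.6, 0.5]
width: 51.5
grasp_force: 31.6
clock: 11.85
ee_pos: [627.9, -168.1, 133.0]
tcp_rot: [0.707, 0.707, 0.001, 0.001]
force: [0.4, 0.6, 0.2]
width: 85.4
grasp_force: 0.0
round_a 2 [ 628.  -172.7] 0.882
round_a 12 [ 628.2 -170.6] 0.954
round_a 22 [ 628.3 -167.6] 0.963
home_round 2 [ 639.3 -140.2] 0.053
home_round 12 [ 627.1 -165.8] 0.077
home_round 22 [ 627.5 -163.7] 0.076
```

View pics/g4.png

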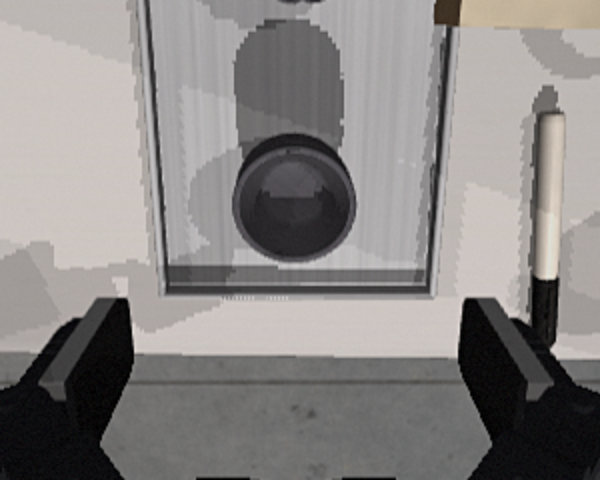

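```bash
python3 -m creep '[[[0,-0.5,-0.1,0.5,0,0,7],[0,-1,-0.3,1,0,0,14],[0,-1.6,-0.4,1.5,0,0,21],[0,-2.1,-0.6,2,0,0,28],[0,-2.6,-0.7,2,0,0,35],[0,-3.1,-0.8,2,0,0,42],[0,-3.6,-1,2,0,0,49],[0,-4.2,-1.1,2,0,0,56],[0,-4.7,-1.3,2,0,0,63],[0,-5.2,-1.4,2,0,0,70],[0,-5.8,-1.6,2,0,0,77],[0,-6.3,-1.7,2,0,0,84],[0,-6.8,-1.9,2,0,0,91],[0,-7.05,-1.93,2,0,0,98],[0,-7.05,-1.93,2,0,0,105],[0,-7.05,-1.93,2,0,0,107],[0,-7.05,-1.93,2,0,0,107],[0,-7.05,-1.93,2,0,0,107],[0,-7.05,-1.93,2,0,0,107]]]'
python3 meas.py loaf; python3 -c "
from h import *
s=bot.sense();print(s['ee_pos'],s['qpos'])
p=bot.camera('top')
from meas import run
run(p,['loaf'])
"; cp pics/last.png pics/l1.png
```

```text
clock: 13.58
ee_pos: [415.5, -225.6, 190.7]
tcp_rot: [-0.147, 0.989, 0.0, -0.0]
force: [0.1, 1.2, 0.6]
width: 85.3
grasp_force: 0.0
loaf 0.81 [294.2, 142.7, 47.9, 73.8] [ 416.2 -226.3] 197.0 iou 0.981
[ 415.56867814 -225.7007214   190.86046155] [-4.97531702e-01  1.69365635e-01 -1.90597618e-01  1.21130753e+00
 -1.28217532e-05 -7.92587345e-01]
loaf 0.79 [403.1, 241.3, 35.4, 46.7] [ 415.6 -226.2] 16.0 iou 0.491
```

View pics/l1.png

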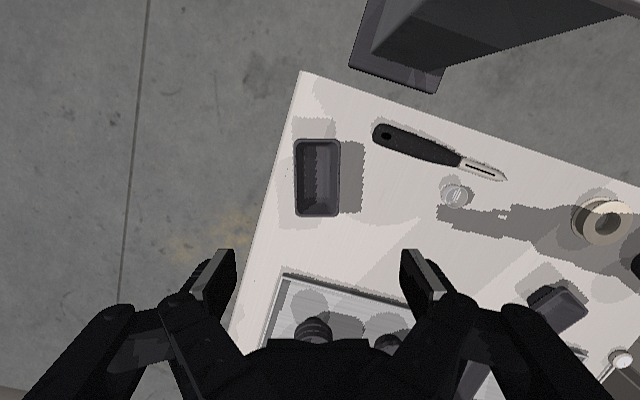

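```bash
python3 -m creep '[[[0,0,0,-1.2,0,0,0],[0,0,0,-2.5,0,0,0],[0,0,0,-3.7,0,0,0],[0,0,0,-4.7,0,0,0],[0,0,0,-5.4,0,0,0],[0,0,0,-5.74,0,0,0],[0,0,0,-5.74,0,0,0],[0,0,0,-5.74,0,0,0],[1,0,0,-5.74,0,0,0],[1,0,0,-5.74,0,0,0],[1,0,0,-5.74,0,0,0],[1,0,0,-5.74,0,0,0],[1,0,0,-5.74,0,0,0],[1,0,0,-5.74,0,0,0],[1,0,0,-5.74,0,0,0]]]' 30
python3 -m creep '[[[1,0,0,0.6,0,0,0],[1,0,0,1.6,0,0,0],[1,0.2,0.2,2.6,0,0,0],[1,0.4,0.6,3,0,0,0]]]'
python3 -c "
from h import *
s=bot.sense();print(s['ee_pos'],s['tcp_rot'])"
```

```text
clock: 15.03
ee_pos: [416.2, -226.1, 19.9]
tcp_rot: [-0.147, 0.989, -0.0, 0.001]
force: [-2.1, 1.0, 9.1]
width: 49.0
grasp_force: 29.8
clock: 15.37
ee_pos: [429.0, -209.0, 113.0]
tcp_rot: [-0.147, 0.989, -0.001, 0.002]
force: [0.2, -0.4, 0.4]
width: 48.6
grasp_force: 32.7
[ 429.03485722 -209.03105059  112.95395081] [-0.14680485  0.98916267 -0.00143901  0.00186588]
```

```bash
python3 -m creep '[[[1,0.8,1,0.2,0,0,-3],[1,1.6,2.1,0.2,0,0,-6],[1,2.4,3.1,0.2,0,0,-9],[1,3.2,4.2,0.2,0,0,-12],[1,4,5.2,0.2,0,0,-15],[1,4.8,6.2,0.2,0,0,-17],[1,5.6,7.3,0.2,0,0,-17],[1,6.4,8.3,0,0,0,-17],[1,6.8,8.8,0,0,0,-17],[1,6.8,8.84,-0.5,0,0,-17],[1,6.8,8.84,-0.5,0,0,-17],[1,6.8,8.84,-0.5,0,0,-17]]]'
python3 - <<'E'
from h import *
s=bot.sense();print(s['ee_pos'],s['tcp_rot'])
p=bot.camera('wrist');cv2.imwrite('pics/l2.png',p['color'][:,:,::-1])
E
```

```text
clock: 16.37
ee_pos: [630.9, 57.3, 93.6]
tcp_rot: [0.0, 1.0, -0.0, -0.001]
force: [0.3, -0.6, -0.2]
width: 48.9
grasp_force: 32.6
[630.91777745  57.31691379  93.61250563] [ 1.66181752e-04  9.99999697e-01 -1.41617834e-04 -7.46897330e-04]
```

View pics/l2.png

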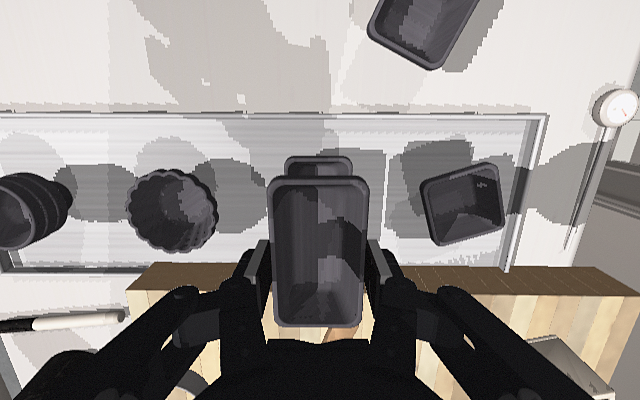

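```bash
python3 -m creep '[[[1,0.03,0,-0.7,0,0,0],[1,0.03,0,-1.3,0,0,0],[1,0.03,0,-1.65,0,0,0],[1,0.03,0,-1.85,0,0,0],[1,0.03,0,-1.98,0,0,0],[1,0.03,0,-1.98,0,0,0],[1,0.03,0,-1.98,0,0,0]]]' 30; python3 -m creep '[[[0.15,0,0,0,0,0,0],[0.15,0,0,0,0,0,0],[0.15,0,0,0,0,0,0],[0.15,0,0,0.3,0,0,0],[0.15,0,0,1.2,0,0,0],[0.15,0,0,2.4,0,0,0],[0,0,0,3,0,0,0],[0,0,0,3,0,0,0],[0,0,0,3,0,0,0]]]'
python3 - <<'E'
from h import *
p=bot.camera('wrist');cv2.imwrite('pics/l3.png',cv2.resize(p['color'][100:340,20:420,::-1],None,fx=2,fy=2))
for l,h in(('loaf',0),('home_loaf',0),('home_square',2),('home_fluted',2)):
  for d in bot.silhouettes(p,l)[:1]:
    for z in ((2,7,12,17) if h==0 else (2,)):
      q,s=fit(p,l.replace('home_',''),d['mask'],z);print(l,round(d['score'],2),z,q[:2].round(1),np.degrees(q[2]).round(1),s.round(3))
E
```

```text
clock: 17.0
ee_pos: [632.9, 57.3, 35.3]
tcp_rot: [0.0, 1.0, 0.0, 0.0]
force: [-0.5, -0.1, 0.1]
width: 49.0
grasp_force: 32.7
clock: 17.75
ee_pos: [633.4, 57.5, 126.4]
tcp_rot: [0.0, 1.0, 0.0, 0.001]
force: [0.1, 0.2, -0.6]
width: 85.1
grasp_force: 0.0
loaf 0.59 2 [634.7  58. ] 180.1 0.949
loaf 0.59 7 [634.  58.] 180.3 0.979
loaf 0.59 12 [632.4  57.9] 0.1 0.969
loaf 0.59 17 [631.7  58. ] 180.2 0.931
home_square 0.85 2 [626.9 168.5] 18.3 0.978
home_fluted 0.82 2 [631.9 -52.7] -7.4 0.924
```

View pics/l3.png

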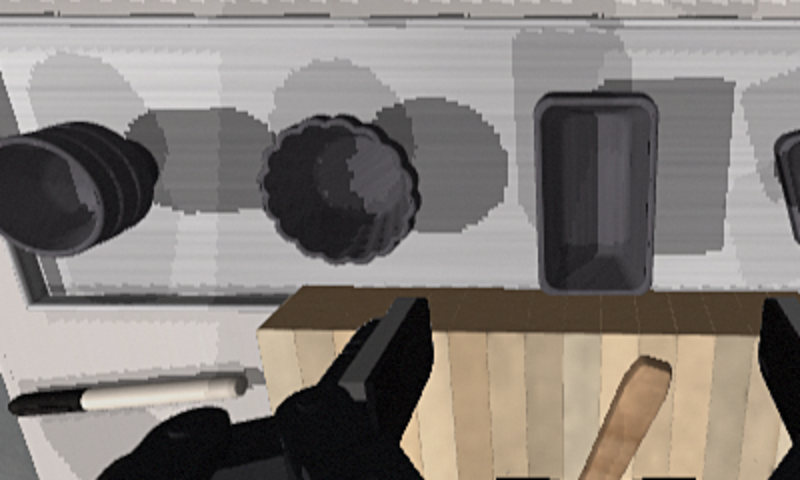

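```bash
python3 -m creep '[[[0,-1,0.5,0,0,0,-6.5],[0,-2,1,0,0,0,-13],[0,-3,1.5,0,0,0,-20],[0,-4,2,0,0,0,-26.2],[0,-4.56,2.23,-0.4,0,0,-26.2],[0,-4.56,2.23,-1.2,0,0,-26.2],[0,-4.56,2.23,-2.2,0,0,-26.2],[0,-4.56,2.23,-3,0,0,-26.2],[0,-4.56,2.23,-3.54,0,0,-26.2],[0,-4.56,2.23,-3.54,0,0,-26.2],[0,-4.56,2.23,-3.54,0,0,-26.2],[1,-4.56,2.23,-3.54,0,0,-26.2],[1,-4.56,2.23,-3.54,0,0,-26.2],[1,-4.56,2.23,-3.54,0,0,-26.2],[1,-4.56,2.23,-3.54,0,0,-26.2],[1,-4.56,2.23,-3.54,0,0,-26.2],[1,-4.56,2.23,-3.54,0,0,-26.2],[1,-4.56,2.23,-3.54,0,0,-26.2]]]' 30
python3 -m creep '[[[1,0,0,0.6,0,0,0],[1,0,0,1.6,0,0,0],[1,0,0,2.6,0,0,0],[1,0,0,3,0,0,0],[1,0,0,3,0,0,0]]]'
python3 - <<'E'
from h import *
s=bot.sense();print(s['ee_pos'],s['tcp_rot'])
t=bot.camera('top');print(back(t,156,165,0),back(t,156,165,300))
E
```

```text
clock: 19.5
ee_pos: [496.6, 124.4, 19.6]
tcp_rot: [0.227, 0.974, 0.0, 0.001]
force: [-1.3, -0.4, 6.8]
width: 55.5
grasp_force: 30.4
clock: 19.92
ee_pos: [497.8, 124.8, 112.2]
tcp_rot: [0.227, 0.974, 0.001, 0.003]
force: [0.3, 0.2, 0.4]
width: 55.0
grasp_force: 33.2
[497.82855247 124.79559012 112.16980703] [0.22698097 0.97389451 0.00134799 0.00270109]
[611.09991346 308.95911505   0.        ] [532.73981557 215.18190582 300.        ]
```

```bash
python3 - <<'E'
import cv2,numpy as np
a=cv2.imread('pics/top0.png')[0:300,0:230];b=cv2.imread('pics/scene0.png')[100:400,0:270]
f=lambda i:cv2.resize(i,None,fx=1.6,fy=1.6)
cv2.imwrite('pics/ov.png',np.hstack([f(a),f(b)]))
E
```

```text
(no output)
```

View pics/ov.png

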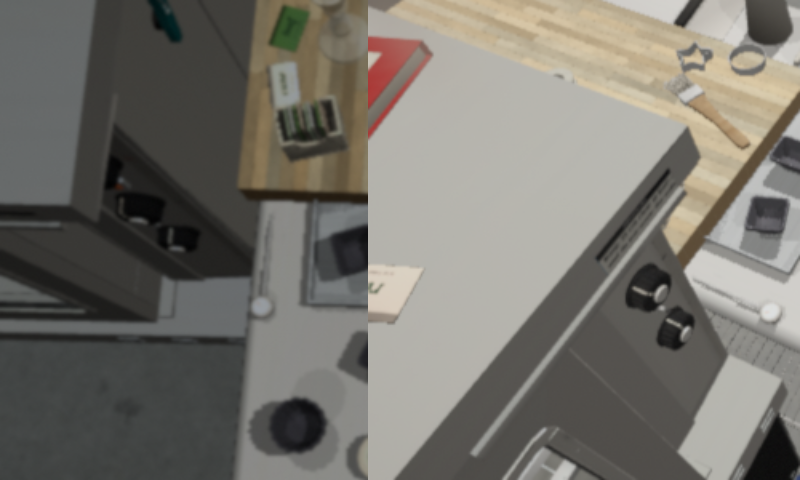

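```bash
python3 -m creep '[[[1,0.7,0.2,0,0,0,6.5],[1,1.4,0.5,0,0,0,13],[1,2.1,0.7,0,0,0,20],[1,2.8,0.9,0,0,0,27],[1,3.5,1.2,0,0,0,34],[1,4.1,1.4,0,0,0,41],[1,4.36,1.48,0,0,0,44.7],[1,4.36,1.48,-0.4,0,0,44.7],[1,4.36,1.48,-1,0,0,44.7],[1,4.36,1.48,-1.6,0,0,44.7],[1,4.36,1.48,-2,0,0,44.7],[1,4.36,1.48,-2.3,0,0,44.7],[1,4.36,1.48,-2.45,0,0,44.7],[1,4.36,1.48,-2.52,0,0,44.7],[1,4.36,1.48,-2.52,0,0,44.7],[1,4.36,1.48,-2.52,0,0,44.7]]]' 30; python3 -m creep '[[[0.15,0,0,0,0,0,0],[0.15,0,0,0,0,0,0],[0.15,0,0,0,0,0,0],[0.15,0,0,0.3,0,0,0],[0.15,0,0,1.2,0,0,0],[0.15,0,0,2.4,0,0,0],[0,0,0,3,0,0,0],[0,0,0,3,0,0,0],[0,0,0,3,0,0,0]]]'
python3 - <<'E'
from h import *
p=bot.camera('wrist');cv2.imwrite('pics/s3.png',p['color'][:,:,::-1])
for l in('square','home_square'):
  for d in bot.silhouettes(p,l)[:2]:
    for z in (2,7,12,17):
      q,s=fit(p,'square',d['mask'],z);print(l,round(d['score'],2),z,q[:2].round(1),np.degrees(q[2]).round(1),s.round(3))
E
```

```text
clock: 21.3
ee_pos: [626.8, 168.8, 33.3]
tcp_rot: [-0.16, 0.987, 0.0, 0.0]
force: [-0.4, 0.7, -0.7]
width: 54.8
grasp_force: 33.2
clock: 22.05
ee_pos: [627.4, 169.0, 124.6]
tcp_rot: [-0.16, 0.987, 0.0, 0.001]
force: [0.4, -0.5, -0.5]
width: 85.8
grasp_force: 0.0
square 0.97 2 [628.8 169.2] 18.3 0.94
square 0.97 7 [627.7 169. ] 18.5 0.979
square 0.97 12 [626.2 168.6] 18.2 0.973
square 0.97 17 [625.4 168.5] 18.0 0.939
home_square 0.48 2 [594.6 178.9] 0.0 0.011
home_square 0.48 7 [593.7 178.2] 0.0 0.011
home_square 0.48 12 [592.9 177.4] 0.0 0.011
home_square 0.48 17 [592.  176.7] 0.0 0.011
```

```bash
python3 -m creep '[[[0,-1.2,0.3,0,0,0,-4],[0,-2.4,0.6,0.5,0,0,-8],[0,-3.6,1,1,0,0,-12],[0,-4.8,1.3,1,0,0,-16],[0,-6,1.6,1,0,0,-18.5],[0,-7,1.9,1,0,0,-18.5],[0,-7.36,1.92,1,0,0,-18.5],[0,-7.36,1.92,1,0,0,-18.5],[0,-7.36,1.92,1,0,0,-18.5],[0,-7.36,1.92,1,0,0,-18.5]]]'
cat > flute.py <<'E'
from h import *
def phase(p,x,y,zr,f=12,R=34):
    """unwrap world rim plane around (x,y,zr) -> polar image saved by caller"""
    N=25*f;T=np.zeros((N,720),'f4'),np.zeros((N,720),'f4')
    r=np.linspace(20,45,N)[:,None];a=np.radians(np.arange(720)/2)[None]
    X=np.stack([x+r*np.cos(a),y+r*np.sin(a),np.full((N,720),zr)],-1).reshape(-1,3)
    q=proj(p,X).astype('f4').reshape(N,720,2)
    return cv2.remap(p['color'],q[...,0],q[...,1],cv2.INTER_LINEAR)
E
python3 - <<'E'
from h import *
from flute import phase
s=bot.sense();print(s['ee_pos'],s['tcp_rot'])
p=bot.camera('wrist');np.save('pf.npy',p,allow_pickle=True)
for d in bot.silhouettes(p,'fluted')[:1]:
    q,sc=fit(p,'fluted',d['mask'],0);print(d['score'],q,sc)
h=np.vstack([cv2.resize(phase(p,q[0],q[1],36.),(720,230)),cv2.resize(p['color'][60:300,160:480],(427,320))[:, :427] if 0 else cv2.copyMakeBorder(cv2.resize(p['color'][60:300,160:480],(450,338)),0,0,0,270,cv2.BORDER_CONSTANT)])
cv2.imwrite('pics/f1.png',h[:,:,::-1])
E
```

```text
clock: 23.03
ee_pos: [406.6, 226.2, 152.5]
tcp_rot: [0.0, 1.0, -0.0, 0.0]
force: [1.2, 0.0, 0.7]
width: 85.3
grasp_force: 0.0
[406.63609569 226.15997317 152.46318776] [ 4.48538128e-04  9.99999895e-01 -8.73898378e-05  2.45516877e-05]
0.89 [4.05761029e+02 2.27319667e+02 6.13458863e-02] 0.9440882489622634
```

View pics/f1.png

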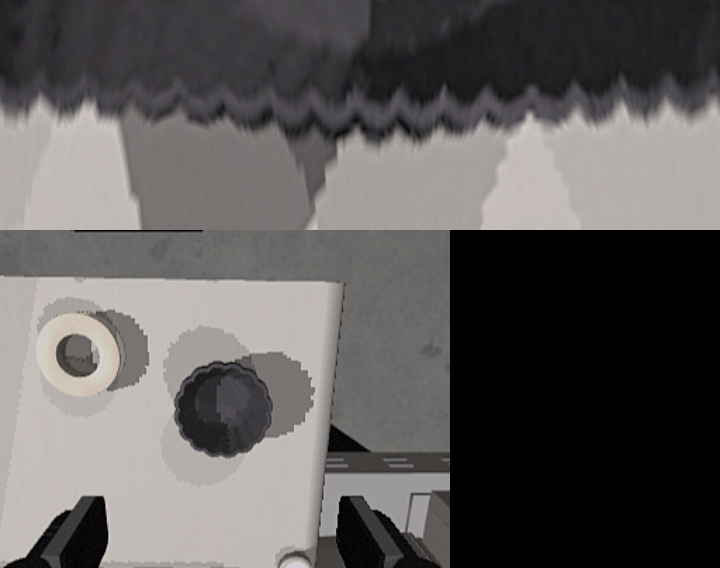

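```bash
python3 -m creep '[[[0,0.8,-1,0.1,0,0,0],[0,1.6,-2,0.1,0,0,0],[0,2.4,-3,0.1,0,0,0],[0,3.2,-4,0.1,0,0,0],[0,4,-5,0.1,0,0,0],[0,4.8,-6,0.1,0,0,0],[0,5.6,-7,0.1,0,0,0],[0,6.4,-8,0.1,0,0,0],[0,7.2,-9,0.1,0,0,0],[0,7.5,-9.3,0.07,0,0,0],[0,7.5,-9.3,0.07,0,0,0],[0,7.5,-9.3,0.07,0,0,0]]]'
python3 - <<'E'
from h import *
from flute import phase
s=bot.sense();print(s['ee_pos'],s['tcp_rot'])
p=bot.camera('wrist')
for d in bot.silhouettes(p,'home_fluted')[:1]:
    q,sc=fit(p,'fluted',d['mask'],2);print(d['score'],q,sc)
A=phase(np.load('pf.npy',allow_pickle=True).item(),405.76,227.3,36.);B=phase(p,q[0],q[1],38.)
g=lambda I:np.fft.fft(I.mean(2),axis=1)
FA,FB=g(A),g(B);r=np.linspace(20,45,len(A));w=(r>28)&(r<37)
for lo,hi in((28,37),(29,33),(30,34),(31,35),(32,36)):
    w=(r>lo)&(r<hi)
    out=[]
    for n in(14,15,16,17,18):
        c=(FA[w,n].conj()*FB[w,n]).sum();out.append((n,round(abs(c)/1e6,1),round(np.degrees(-np.angle(c))/n,1)))
    print(lo,out)
    print('  self A',round(np.degrees(-np.angle(FA[w,16].sum()))/16,1),'B',round(np.degrees(-np.angle(FB[w,16].sum()))/16,1))
cv2.imwrite('pics/f2.png',np.vstack([A,B])[:,:,::-1])
E
```

```text
clock: 24.13
ee_pos: [631.0, -53.9, 153.7]
tcp_rot: [0.001, 1.0, 0.0, -0.001]
force: [-0.0, 0.7, 0.5]
width: 85.3
grasp_force: 0.0
[630.9758613  -53.90868263 153.66636303] [ 1.28899266e-03  9.99998941e-01  7.50064831e-05 -6.71793476e-04]
0.61 [ 6.31617646e+02 -5.30287364e+01  6.03007870e-02] 0.9283094600975917
28 [(14, np.float64(425.4), np.float64(3.7)), (15, np.float64(1430.3), np.float64(3.9)), (16, np.float64(1218.1), np.float64(3.7)), (17, np.float64(673.0), np.float64(3.1)), (18, np.float64(433.7), np.float64(3.1))]
  self A -3.5 B 0.3
29 [(14, np.float64(250.0), np.float64(3.1)), (15, np.float64(1049.1), np.float64(4.0)), (16, np.float64(1092.2), np.float64(3.6)), (17, np.float64(321.5), np.float64(3.5)), (18, np.float64(178.5), np.float64(3.7))]
  self A -3.1 B 0.5
30 [(14, np.float64(367.2), np.float64(3.8)), (15, np.float64(1260.1), np.float64(4.0)), (16, np.float64(990.7), np.float64(3.6)), (17, np.float64(322.0), np.float64(3.3)), (18, np.float64(238.0), np.float64(3.5))]
  self A -3.3 B 0.5
31 [(14, np.float64(367.2), np.float64(3.8)), (15, np.float64(1261.2), np.float64(4.0)), (16, np.float64(730.7), np.float64(3.5)), (17, np.float64(435.7), np.float64(2.7)), (18, np.float64(328.6), np.float64(3.2))]
  self A -3.4 B 0.3
32 [(14, np.float64(223.4), np.float64(4.3)), (15, np.float64(1010.3), np.float64(4.0)), (16, np.float64(344.0), np.float64(3.7)), (17, np.float64(452.2), np.float64(2.7)), (18, np.float64(348.8), np.float64(2.9))]
  self A -3.9 B 0.2
```

View pics/f2.png

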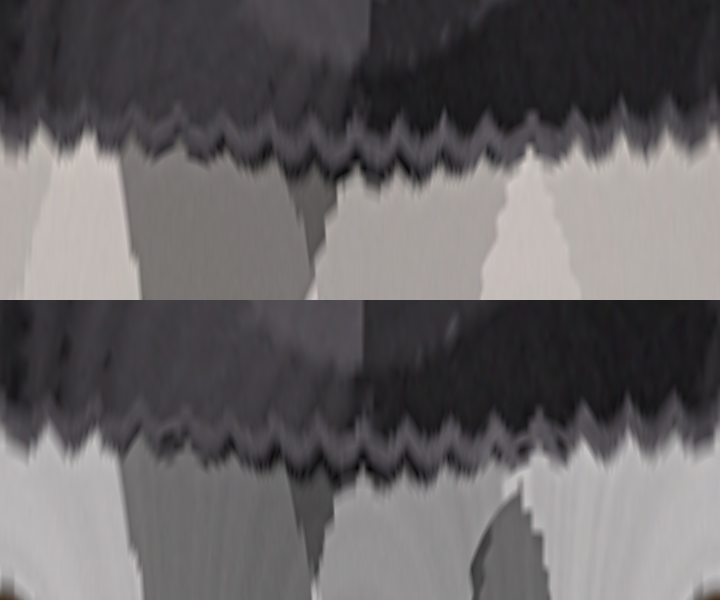

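```bash
python3 -m creep '[[[0,-0.8,1,0,0,0,0],[0,-1.6,2,0,0,0,0],[0,-2.4,3,0,0,0,0],[0,-3.2,4,0,0,0,0],[0,-4,5,0,0,0,0],[0,-4.8,6,0,0,0,0],[0,-5.6,7,0,0,0,0],[0,-6.4,8,0,0,0,0],[0,-7.2,9,0,0,0,0],[0,-7.5,9.35,-0.2,0,0,0],[0,-7.5,9.35,-1.2,0,0,0],[0,-7.5,9.35,-2.2,0,0,0],[0,-7.5,9.35,-3.1,0,0,0],[0,-7.5,9.35,-3.8,0,0,0],[0,-7.5,9.35,-4.2,0,0,0],[0,-7.5,9.35,-4.42,0,0,0],[0,-7.5,9.35,-4.42,0,0,0],[0,-7.5,9.35,-4.42,0,0,0]]]' 30
python3 -m creep '[[[1,0,0,0,0,0,0],[1,0,0,0,0,0,0],[1,0,0,0,0,0,0],[1,0,0,0,0,0,0],[1,0,0,0,0,0,0],[1,0,0,0,0,0,0]]]' 30
```

```text
clock: 25.73
ee_pos: [405.6, 228.1, 22.8]
tcp_rot: [-0.0, 1.0, 0.0, 0.0]
force: [0.5, 0.8, 0.2]
width: 85.1
grasp_force: 0.0
clock: 26.23
ee_pos: [406.3, 228.3, 23.4]
tcp_rot: [0.0, 1.0, 0.001, 0.001]
force: [-2.1, -1.0, 9.4]
width: 67.0
grasp_force: 30.9
```

```bash
python3 -m creep '[[[1,0,0,0.6,0,0,0],[1,0,0,1.6,0,0,0],[1,0.2,-0.2,2.6,0,0,0],[1,0.8,-1,3,0,0,1],[1,1.6,-2,3,0,0,2],[1,2.4,-3,3,0,0,3],[1,3.2,-4,3,0,0,3.7],[1,4,-5,3,0,0,3.7],[1,4.8,-6,3,0,0,3.7],[1,5.6,-7,3,0,0,3.7],[1,6.4,-8,3,0,0,3.7],[1,7.2,-9,3,0,0,3.7],[1,7.53,-9.38,2.8,0,0,3.7],[1,7.53,-9.38,2,0,0,3.7],[1,7.53,-9.38,2,0,0,3.7],[1,7.53,-9.38,2,0,0,3.7]]]' 30
python3 - <<'E'
from h import *
s=bot.sense();print(s['ee_pos'],s['tcp_rot'])
E
```

```text
clock: 27.57
ee_pos: [630.6, -53.5, 81.9]
tcp_rot: [-0.032, 0.999, 0.0, -0.001]
force: [-0.2, -0.1, -0.2]
width: 66.4
grasp_force: 35.3
[630.62637178 -53.50298314  81.89858049] [-3.18548106e-02  9.99491916e-01  1.79985314e-04 -1.07155816e-03]
```

```bash
python3 -m creep '[[[1,0.02,0,-0.6,0,0,0],[1,0.02,0,-1,0,0,0],[1,0.02,0,-1.25,0,0,0],[1,0.02,0,-1.4,0,0,0],[1,0.02,0,-1.5,0,0,0],[1,0.02,0,-1.5,0,0,0],[1,0.02,0,-1.5,0,0,0]]]' 30; python3 -m creep '[[[0.1,0,0,0,0,0,0],[0.1,0,0,0,0,0,0],[0.1,0,0,0,0,0,0],[0,0,0,0.2,0,0,0],[0,0,0,1.2,0,0,0],[0,0,0,2.4,0,0,0],[0,0,0,3.5,0,0,0],[0,0,0,3.9,0,0,0],[0,0,0,3.9,0,0,0]]]'
python3 - <<'E'
from h import *
from flute import phase
p=bot.camera('wrist')
for l,k in(('fluted','fluted'),('round_a','round'),('loaf','loaf'),('square','square')):
  for d in bot.silhouettes(p,l)[:1]:
    for z in (2,7,12,17,22,27):
      q,s=fit(p,k,d['mask'],z);print(l,round(d['score'],2),z,q[:2].round(1),np.degrees(q[2]).round(1),s.round(3))
cv2.imwrite('pics/end.png',p['color'][:,:,::-1])
E
```

```text
clock: 28.15
ee_pos: [632.5, -53.5, 38.0]
tcp_rot: [-0.032, 0.999, -0.0, 0.0]
force: [0.3, 0.1, -0.4]
width: 66.8
grasp_force: 35.3
clock: 28.9
ee_pos: [634.0, -53.8, 158.7]
tcp_rot: [-0.032, 0.999, -0.0, 0.003]
force: [0.3, -0.1, -0.6]
width: 85.3
grasp_force: 0.0
fluted 0.92 2 [634.6 -53.3] 17.4 0.974
fluted 0.92 7 [633.3 -53.4] 3.8 0.96
fluted 0.92 12 [632.4 -53.2] -5.5 0.927
fluted 0.92 17 [631.5 -53.6] 3.7 0.893
fluted 0.92 22 [630.7 -53.1] -3.3 0.86
fluted 0.92 27 [629.9 -53.4] 7.5 0.826
round_a 0.78 2 [ 633.1 -175.8] 8.3 0.891
round_a 0.78 7 [ 632.4 -173.7] 8.6 0.923
round_a 0.78 12 [ 631.5 -171.3] 6.7 0.956
round_a 0.78 17 [ 629.9 -169. ] 6.4 0.973
round_a 0.78 22 [ 628.5 -166.6] -0.3 0.962
round_a 0.78 27 [ 627.5 -164.1] -3.4 0.931
loaf 0.84 2 [634.9  61.6] 179.7 0.955
loaf 0.84 7 [634.   59.5] 179.7 0.977
loaf 0.84 12 [632.7  56.9] 180.1 0.969
loaf 0.84 17 [632.1  54.6] 179.6 0.936
loaf 0.84 22 [631.3  52. ] 1.0 0.903
loaf 0.84 27 [630.9  49.7] 179.4 0.87
square 0.75 2 [628.6 177. ] 18.1 0.939
square 0.75 7 [627.4 172.3] 108.0 0.948
square 0.75 12 [626.1 167.6] 18.1 0.943
square 0.75 17 [624.9 162.7] 19.1 0.921
square 0.75 22 [624.1 158.2] 110.4 0.889
square 0.75 27 [623.2 153.4] 20.8 0.857
```

View pics/end.png

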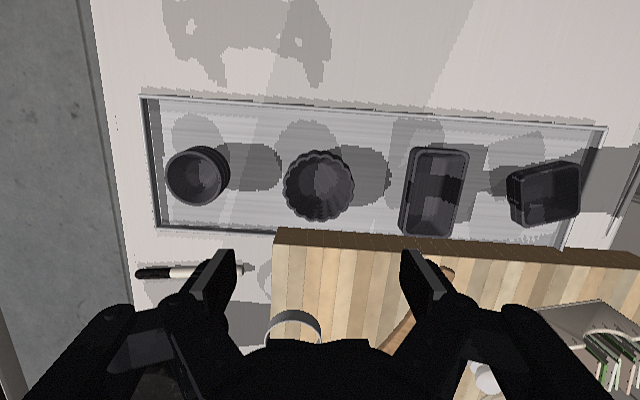

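```bash
python3 -m creep '[[[0,0,1.2,0,0,0,0],[0,0,2.4,0,0,0,0],[0,0,3.6,0,0,0,0],[0,0,4.5,0,0,0,0],[0,0,4.5,0,0,0,0],[0,0,4.5,0,0,0,0],[0,0,4.5,0,0,0,0]]]'
python3 - <<'E'
from h import *
p=bot.camera('wrist')
for l,k in(('fluted','fluted'),('round_a','round'),('loaf','loaf'),('square','square')):
  for d in bot.silhouettes(p,l)[:1]:
    for z in (2,7,12,17,22):
      q,s=fit(p,k,d['mask'],z);print(l,round(d['score'],2),z,q[:2].round(1),np.degrees(q[2]).round(1),s.round(3))
    print(d['box'])
cv2.imwrite('pics/end2.png',cv2.resize(p['color'][100:260,60:460,::-1],None,fx=2,fy=2))
E
```

```text
clock: 29.73
ee_pos: [631.8, 81.1, 153.4]
tcp_rot: [-0.032, 0.999, -0.0, -0.001]
force: [1.2, -0.1, 0.0]
width: 85.3
grasp_force: 0.0
fluted 0.72 2 [634.5 -57.5] 8.8 0.968
fluted 0.72 7 [633. -55.] 1.3 0.969
fluted 0.72 12 [631.7 -52.2] 3.5 0.942
fluted 0.72 17 [630.8 -49.4] 7.4 0.907
fluted 0.72 22 [630.2 -47.5] 11.1 0.873
[131.1, 147.4, 79.9, 72.6]
round_a 0.77 2 [ 627.2 -134.2] -10.1 0.227
round_a 0.77 7 [ 625.7 -129.5] -36.9 0.225
round_a 0.77 12 [ 624.8 -125.5] -30.2 0.224
round_a 0.77 17 [ 622.9 -120.9] -16.7 0.222
round_a 0.77 22 [ 622.4 -116.2] -43.1 0.221
[40.9, 140.1, 41.6, 53.9]
square 0.81 2 [628.7 171.8] 17.2 0.936
square 0.81 7 [627.5 169.7] 17.6 0.964
square 0.81 12 [626.2 167.9] 17.4 0.972
square 0.81 17 [624.8 166.1] 108.1 0.952
square 0.81 22 [624.2 164.5] 18.8 0.919
[378.5, 154.9, 69.3, 71.0]
```

```bash
python3 -c "
from station import bot
print(bot.hand_in())"
```

```text
the job is handed in; nothing more can be done
None
```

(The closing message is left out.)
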